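# Show the studio helper which glaze goes on the vase

## Task

Press the black call button all the way down with the fingertips to call the studio helper, and let it come back up. Then show which glaze goes on which pot: with the gripper pointing down and its fingertips just above the thing (no more than a few centimetres) and centred over it, point at the lid of the jar with the blue lid for two seconds, then at the mouth of the tall clay vase on the banding wheel, and finish there, still pointing at the vase. Do not touch any jar or pot, nor the board and wheel they stand on, and do not bring the gripper down close over either of the other two jars, so that the choice is clear.

Things in the scene. Friction and masses are not known exactly. Their poses are not given: they have to be found in the camera images.
- call (a joint): travel of the black call button: 0 up, 0.006 m fully down. A spring pushes it back up; fully down takes 5 N; it counts as pressed beyond 0.0045 m
- call_top (a point): centre of the top face of the black button cap (36 mm across, 22 mm above the table when up, in a round white housing 52 mm across and 12 mm tall fixed to the table); it is pressed straight down and this point goes down with it
- jar_blue: closed glaze jar, white with a blue lid and a blue band round it, 60 mm across and 75 mm tall, loose, standing on the plywood board in one of three places (the three jars swap places). Origin: centre of its underside, z up
- jar_blue_lid (a point): centre of the top face of the blue lid, 75 mm above the jar's underside and 87 mm above the table
- jar_green: closed glaze jar, white with a green lid and a green band round it, 60 mm across and 75 mm tall, loose, standing on the plywood board in one of three places (the three jars swap places). Origin: centre of its underside, z up
- jar_green_lid (a point): centre of the top face of the green lid, 75 mm above the jar's underside and 87 mm above the table
- jar_yellow: closed glaze jar, white with a yellow lid and a yellow band round it, 60 mm across and 75 mm tall, loose, standing on the plywood board in one of three places (the three jars swap places). Origin: centre of its underside, z up
- jar_yellow_lid (a point): centre of the top face of the yellow lid, 75 mm above the jar's underside and 87 mm above the table
- vase: tall grey-brown clay cylinder, open at the top, 80 mm across, 180 mm tall, wall 5 mm, loose, standing on the square terracotta tile of the banding wheel (dark blue, 180 mm across; tile top 58 mm above the table). Origin: centre of its underside, z up
- vase_mouth (a point): centre of the vase's open mouth at rim height, 180 mm above its underside and 238 mm above the table
- board: plywood board fixed to the table, 110 x 360 x 12 mm (x, y, z), that carries the three jars, 110 mm apart along its y. Origin: centre of its underside
- wheel: banding wheel, fixed to the table, 180 mm across, 58 mm tall with its tile; it does not turn here. It and the bowl may swap places. Origin: centre of its underside
- bowl: clay bowl, 110 mm across the rim, 45 mm tall, loose bystander. Origin: centre of its underside
- brushes: white pot of brushes, 80 mm across, 90 mm tall, the brushes reaching 265 mm above the table, loose bystander. Origin: centre of its underside
Things that resemble listed ones, but are neither listed nor needed, are in the scene too. Of the things like the jar_blue, leave any that is pink; of the rest the smaller one is meant.

How it is judged:
On the way, in this order (a step that is already met when the one before it is completed fails the run):
1. the call button is pressed down (value of joint call above 0.0045 m), for 0.05 s.
2. the button is up again and the gripper points at the blue lid from just above, for 1.5 s (horizontal distance between the grasp point and jar_blue_lid below 0.028 m and z of the grasp point in the frame of jar_blue_lid between 0.018 and 0.085 m and angle between the grasp point's own z axis and vertical above 2.35 rad and value of joint call below 0.0015 m), for 1.5 s.
3. the gripper points at the vase's mouth from just above (horizontal distance between the grasp point and vase_mouth below 0.028 m and z of the grasp point in the frame of vase_mouth between 0.018 and 0.085 m and angle between the grasp point's own z axis and vertical above 2.35 rad), for 0.5 s.
At the end, for the whole second after the job is handed in: The TCP is within 28 mm of the centre of the vase's mouth seen from above, 18 to 85 mm higher than the rim, with the gripper within about 45 degrees of straight down; the button is up (within 1.5 mm); the jars, vase, bowl and brush pot are at rest, within 8 mm of where they began (all of step 3 and value of joint call below 0.0015 m and distance of each of jar_blue, jar_green, jar_yellow, vase, bowl, brushes from where it was at the start of the episode below 0.008 m and linear speed of each of jar_blue, jar_green, jar_yellow, vase, bowl, brushes below 0.02 m/s); the robot touches nothing.
It fails at once if the robot touches a jar, the vase, the bowl or the brush pot (more than 0.3 N) (contact force between any of the fingers, the arm and jar_blue above 0.3 N or contact force between any of the fingers, the arm and jar_green above 0.3 N or contact force between any of the fingers, the arm and jar_yellow above 0.3 N or contact force between any of the fingers, the arm and vase above 0.3 N or contact force between any of the fingers, the arm and bowl above 0.3 N or contact force between any of the fingers, the arm and brushes above 0.3 N).
It fails at once if a jar, the vase, the bowl or the brush pot moves by more than 8 mm (distance of any of jar_blue, jar_green, jar_yellow, vase, bowl, brushes from where it was at the start of the episode above 0.008 m).
It fails at once if the robot touches the board or the wheel (more than 0.3 N) (contact force between any of the fingers, the arm and board above 0.3 N or contact force between any of the fingers, the arm and wheel above 0.3 N).
It fails at once if the TCP comes within 30 mm (seen from above) of the lid centre of the green or yellow jar at less than 75 mm above it ((horizontal distance between the grasp point and jar_green_lid below 0.03 m and z of the grasp point in the frame of jar_green_lid below 0.075 m) or (horizontal distance between the grasp point and jar_yellow_lid below 0.03 m and z of the grasp point in the frame of jar_yellow_lid below 0.075 m)).
It also fails if it takes over 58 s, if anything falls off the work surface, if the arm or the gripper's body presses on something with over 40 N, if the wrist force passes 120 N, or if a joint passes its speed limit or range.

## Robot

A 6-joint arm with a two-finger parallel gripper is mounted at the origin on the work surface. World frame = base frame: x ahead of the robot, y to its left, z up, the work surface at z = 0. Lengths are in m, angles in rad, forces in N, time in s.
With the tool pointing down it reaches from about 0.35 to 0.8 m from the base axis. Payload 7.3 kg.
Tool frame: the origin (TCP) lies between the finger pads, 19 mm behind the fingertips; this is the grasp point; z points along the fingers, y is the line along which they close (so a half turn about z gives the same grasp; the last joint's range is limited). The gripper opens to 85 mm and grips with 20 to 120 N. Pads are 22 mm wide; open, the fingers measure 114 mm over their backs; the gripper's body (76 mm by 85 mm) begins 54 mm behind the grasp point. The pads swing forward as they close: fully open they stand 13 mm farther back than shut.
Start: joints at [1, 0.342, 1.524, -0, 1.275, -0.146], TCP at [0.216, 0.478, 0.25] pointing down, gripper open.
Joint ranges: [-2.53, 2.53], [-0.77, 2.02], [0.04, 2.7], [-1, 4.14], [0.28, 2.66], [-3.11, 3.11]. Speed limits (rad/s): [2.57, 2.57, 3.14, 3.14, 3.14, 3.14].

## Interface

Orientations are given as [roll, pitch, yaw] about the fixed x, y, z axes, in that order (R = Rz(yaw) Ry(pitch) Rx(roll)).
In Python, from workcell import telemetry, optics, ctrl, finder gives the robot as it stands.
- The arm moves only by the tool arm_command, never from a script. Its argument "moves" is a list that holds one entry, the list of rows, each a list of 5 numbers: the opening, from 0 (shut) to 1 (fully open), then the shift along the world's x, y, z as a fraction of full scale, then the turn about the world's z as a fraction of full scale. In form: [[[claw, tx, ty, tz, twist], ...]]. A call has 1 to 12 rows; each row is the pose to reach, as a shift and turn from the pose commanded when the call began; what a row does not reach only later rows make up. Full scale, the value 1, is 0.15 m for a shift and 90 degrees for a turn. A row lasts 1/8 s, in which the tool goes at most 62.5 mm and 10.7 degrees, less where a joint would pass 70% of its speed; a pose out of reach is approached as far as the arm can. A call with a number of a shift or a turn outside -1 to 1 is refused whole. A call with a gripper value outside its range is refused whole. The fingers move at their own pace and stop on an object; "force" is the grip in N (left out, the last holds). Time passes only in rows, so rows that repeat a pose let the fingers close. It gives the time, the measured TCP pose, the force, the opening and the grip force at its end, in the units of the state.
- telemetry.sense(): the state, without advancing time (a new reading comes with each control period).
- optics.grab_frame(name): name is "scene" or "side" or "wrist"; returns a dict with "pixels" (400x640x3 uint8, red, green, blue), "z_map" (400x640 float32, m along the optical axis (not along the pixel's ray), 0 where there is no reading), "fx", "fy", "cx", "cy" (pixels), "R" (3x3) and "t" (3): a world point X has camera coordinates R X + t. Camera axes: x right, y down, z forward; pixel columns grow to the right and rows downward; lengths in m; the calibration is good to about 2 mm. A picture is of the moment at which its call begins.
- ctrl.hand_in(): hands the job in; it is judged then, once.
Trained networks look in the newest picture that a camera, given by its name, has taken for a name from the list of things; names that differ only in an ending like _2 or _b are one class to them, and where a whole thing is asked for, a point or a joint stands for the part that bears it (a point fixed in the world has none). Each returns a list of dicts, best first, with "score" (0 to 1); they miss things now and then, are a little off and sometimes report something else, mostly with a low value. They report only what shows in the picture. A call takes as long as a camera call. They do not tell look-alikes from the thing itself.
- finder.search_frame(label, camera): "location" ([column, row] in pixels, amid what is visible of it).
The state is a dict: "time_s": time; "joints": joint angles; "joint_velocities": joint speeds; "joint_torque": joint torques, N m; "ee_pos": TCP position; "tcp_rot": TCP orientation; "wrist_force": force on the tool from outside, world axes, zero at the start; "ft_torque": the same for the moment, N m; "grip_width": opening from 0.0 (shut) to 1.0 (fully open); "grip_force": force on a finger pad.
Only numpy, scipy, OpenCV 4.12 (cv2) and the standard library are available. Lean on these libraries where they do the work, as an engineer would, in place of code of your own. Each camera call takes 0.05 s, during which the arm holds its last target. There are 200 camera calls.

## Working session

There is one attempt and no reset: what is moved stays moved. The work goes in short steps, Python scripts to look and compute and a tool call to move; the robot and the scene stay as the last step left them, time stands still between calls to the robot, and variables do not carry over. Pictures are saved under pics/ and viewed, at most 10 in all, crops included, and the job is handed in when it is done.

Besides the shell and the picture viewer there is one more tool, called after "Call:" as a command line: name --argument value ..., lists and objects as JSON in quotes. arm_command: Moves the arm, as the interface text tells. Shift numbers are shares of 0.15 m and turn numbers shares of 90 degrees, none past 1 either way. Its arguments: {"type":"object","properties":{"moves":{"type":"array"},"force":{"type":"number"}},"required":["moves"]}

```bash
mkdir -p pics; cat > h.py <<'E'
import numpy as np, cv2
from workcell import telemetry, optics, ctrl, finder
def world(f,u,v,r=2):
    z=f["z_map"][int(v)-r:int(v)+r+1,int(u)-r:int(u)+r+1]; z=np.median(z[z>0]) if (z>0).any() else np.nan
    return np.asarray(f["R"]).T@(np.array([(u-f["cx"])/f["fx"]*z,(v-f["cy"])/f["fy"]*z,z])-f["t"])
def cloud(f):
    z=f["z_map"]; v,u=np.indices(z.shape)
    P=np.stack([(u-f["cx"])/f["fx"]*z,(v-f["cy"])/f["fy"]*z,z],-1)
    P=(P-f["t"])@np.asarray(f["R"]); P[z<=0]=np.nan
    return P
E
python3 - <<'E'
from h import *
for c in ["scene","side"]:
    f=optics.grab_frame(c); cv2.imwrite(f"pics/{c}0.png",f["pixels"][:,:,::-1]); np.savez(f"{c}0.npz",**f)
    for l in ["call","jar_blue","jar_green","jar_yellow","vase","bowl","brushes","wheel"]:
        for d in finder.search_frame(l,c)[:4]:
            u,v=d["location"]; print(c,l,round(d["score"],2),np.round([u,v]),np.round(world(f,u,v),3))
print(telemetry.sense())
E
```

```text
scene jar_blue 0.81 [230. 280.] [ 0.688 -0.182  0.098]
scene jar_blue 0.79 [224. 180.] [ 0.317 -0.228  0.074]
scene jar_blue 0.74 [274. 211.] [ 0.459 -0.071  0.084]
scene jar_blue 0.48 [237. 218.] [ 0.477 -0.178  0.084]
scene jar_green 0.55 [236. 219.] [ 0.48  -0.182  0.081]
scene jar_yellow 0.83 [201. 224.] [ 0.494 -0.28   0.084]
scene vase 0.64 [299. 262.] [ 0.727 -0.004  0.231]
scene bowl 0.64 [385. 252.] [0.576 0.251 0.011]
scene brushes 0.71 [456. 208.] [0.457 0.488 0.051]
scene brushes 0.43 [300. 266.] [ 0.728 -0.     0.217]
scene brushes 0.19 [199. 224.] [ 0.493 -0.285  0.086]
scene wheel 0.81 [292. 300.] [ 0.733 -0.025  0.058]
side call 0.69 [327. 207.] [0.621 0.266 0.011]
side call 0.67 [324. 256.] [0.45  0.061 0.02 ]
side jar_blue 0.98 [458. 266.] [ 0.622 -0.21   0.07 ]
side jar_blue 0.78 [358. 279.] [ 0.422 -0.098  0.063]
side jar_blue 0.58 [348. 355.] [ 0.26  -0.254  0.074]
side jar_blue 0.23 [444. 326.] [ 0.453 -0.307  0.067]
side jar_green 0.72 [399. 298.] [ 0.436 -0.206  0.077]
side jar_yellow 0.71 [444. 327.] [ 0.454 -0.308  0.064]
side jar_yellow 0.34 [252. 176.] [0.
[... 377 characters left out ...]
 'joints': array([ 9.99999768e-01,  3.42020458e-01,  1.52409868e+00,  1.31758246e-05,
        1.27536011e+00, -1.45982274e-01]), 'joint_velocities': array([-6.04456024e-04, -1.80739243e-04,  6.43114729e-05, -1.14232039e-04,
        5.17293418e-04, -4.27101151e-05]), 'joint_torque': array([-2.12946534e-04, -4.33562315e+01, -2.46278447e+01,  4.40787903e-05,
        2.25434988e-06,  1.39484388e-05]), 'ee_pos': array([0.21636385, 0.4783757 , 0.25001134]), 'tcp_rot': array([3.14147862e+00, 4.02453183e-06, 2.71677453e+00]), 'wrist_force': array([-0.12530126, -0.22368634, -0.52966202]), 'ft_torque': array([-0.02130135,  0.06892472,  0.02079715]), 'grip_force': 0.0, 'grip_width': 0.9961143351800357}
```

View pics/scene0.png

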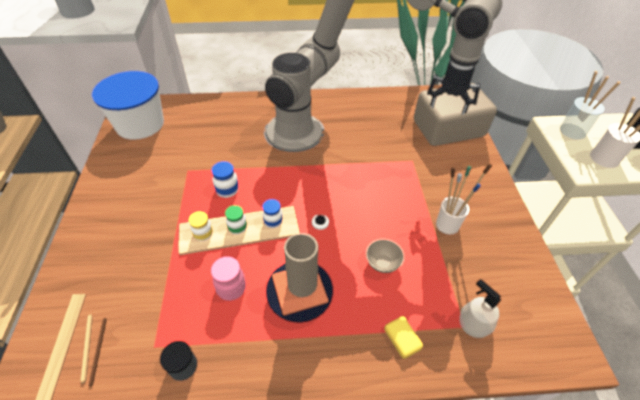

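View pics/side0.png

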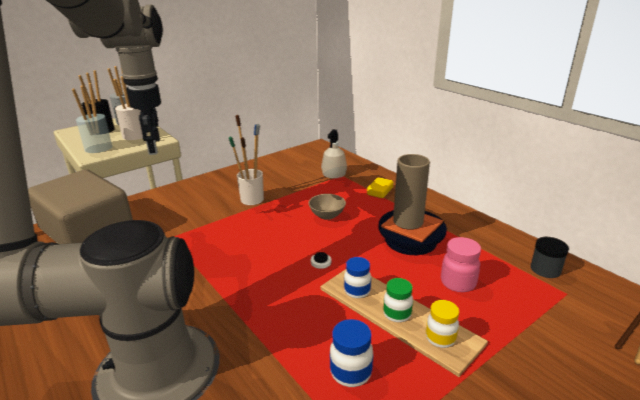

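The scene view shows the blue-lidded jar on the board at (272,212). A larger blue look-alike stands off the board at (224,180), and there is a pink one at (228,278). The button is at (320,222) and the vase mouth at (300,245). Next I'll refine these from the depth clouds.

```bash
python3 - <<'E'
from h import *
for c in ["scene","side"]:
    f=dict(np.load(f"{c}0.npz")); P=cloud(f); img=f["pixels"].astype(int)
    def top(name,c0,rad,zr,col=None):
        with np.errstate(invalid='ignore'):
            m=(np.hypot(P[...,0]-c0[0],P[...,1]-c0[1])<rad)&(P[...,2]>zr[0])&(P[...,2]<zr[1])
        if col is not None: m&=col
        p=P[m]
        if len(p)<5: print(c,name,len(p)); return
        (x,y),r=cv2.minEnclosingCircle(p[:,:2].astype(np.float32))
        print(c,name,len(p),"mean",p.mean(0).round(4),"mec",round(x,4),round(y,4),round(r,4),"zmax",np.percentile(p[:,2],98).round(4))
    dark=img.max(2)<90
    top("call",(.45,.06),.05,(.014,.03)); top("callblk",(.45,.06),.05,(.014,.03),dark)
    top("housing",(.45,.06),.06,(.008,.03))
    for n,q in dict(blue=(.445,-.085),green=(.455,-.19),yellow=(.47,-.295)).items(): top(n,q,.05,(.082,.095))
    top("bigblue",(.29,-.24),.08,(.06,.2)); top("pink",(.65,-.2),.08,(.06,.2))
    top("rim",(.69,-.02),.09,(.23,.25)); top("vase",(.69,-.02),.09,(.1,.25)); top("bowl",(.6,.26),.1,(.038,.06)); top("brush",(.47,.47),.12,(.05,.09))
E
```

```text
scene call 103 mean [0.4506 0.0691 0.0202] mec 0.4501 0.0683 0.0238 zmax 0.0262
scene callblk 57 mean [0.4517 0.0674 0.0215] mec 0.4517 0.0681 0.0144 zmax 0.0269
scene housing 170 mean [0.4516 0.069  0.0168] mec 0.447 0.0684 0.0262 zmax 0.0256
scene blue 203 mean [ 0.4398 -0.0774  0.0862] mec 0.4383 -0.0778 0.0273 zmax 0.0897
scene green 213 mean [ 0.4568 -0.1868  0.0866] mec 0.4557 -0.187 0.0272 zmax 0.0911
scene yellow 220 mean [ 0.4746 -0.2892  0.0866] mec 0.4722 -0.2898 0.0276 zmax 0.0904
scene bigblue 464 mean [ 0.2961 -0.2303  0.0883] mec 0.2865 -0.2323 0.0385 zmax 0.1012
scene pink 832 mean [ 0.6643 -0.1919  0.0937] mec 0.657 -0.1943 0.0402 zmax 0.1062
scene rim 279 mean [0.6921 0.0019 0.2358] mec 0.6895 0.0027 0.04 zmax 0.2401
scene vase 1668 mean [0.6955 0.0023 0.1858] mec 0.6898 0.0027 0.0403 zmax 0.2384
scene bowl 230 mean [0.595  0.2446 0.0432] mec 0.6016 0.2417 0.0563 zmax 0.0478
scene brush 453 mean [0.485  0.4653 0.0726] mec 0.4792 0.4683 0.0413 zmax 0.0894
side call 132 mean [0.4428 0.0655 0.0203] mec 0.4474 0.0689 0.0224 zmax 0.0241
side callblk 120 mean [0.4432 0.06
[... 171 characters left out ...]
6] mec 0.4362 -0.0786 0.0278 zmax 0.0891
side green 372 mean [ 0.4521 -0.1894  0.0867] mec 0.4542 -0.1877 0.0277 zmax 0.0891
side yellow 454 mean [ 0.4699 -0.2917  0.0868] mec 0.4719 -0.2895 0.028 zmax 0.0891
side bigblue 1539 mean [ 0.2761 -0.2425  0.0883] mec 0.2825 -0.2349 0.0379 zmax 0.1
side pink 1061 mean [ 0.6402 -0.2034  0.0899] mec 0.6513 -0.1968 0.041 zmax 0.1055
side rim 252 mean [6.84e-01 3.00e-04 2.35e-01] mec 0.6864 0.0023 0.0423 zmax 0.2393
side vase 1896 mean [ 0.6704 -0.0111  0.1807] mec 0.6859 0.0022 0.0431 zmax 0.238
side bowl 206 mean [0.603  0.243  0.0428] mec 0.5986 0.2422 0.0579 zmax 0.0465
side brush 439 mean [0.4714 0.4571 0.073 ] mec 0.4783 0.4673 0.0437 zmax 0.0896
```

Call:
arm_command --moves '[[[0, 0.25, -0.5, 0, 0], [0, 0.5, -1, 0, 0], [0, 0.5, -1, 0, 0], [0, 0.5, -1, 0, 0]]]' --force 20

```text
time_s: 1.4
ee_pos: [0.2924, 0.3265, 0.2503]
tcp_rot: [3.141, 0.0, 2.713]
wrist_force: [-0.8, 0.3, -0.5]
grip_width: 0.143
grip_force: 0.0
```

Call:
arm_command --moves '[[[0, 0.25, -0.5, 0, 0], [0, 0.5, -1, -0.2, 0], [0, 0.5, -1, -0.2, 0], [0, 0.5, -1, -0.2, 0]]]'

```text
time_s: 1.9
ee_pos: [0.3671, 0.1769, 0.2193]
tcp_rot: [-3.141, -0.001, 2.713]
wrist_force: [-0.2, 0.7, 0.5]
grip_width: 0.002
grip_force: 0.0
```

Call:
arm_command --moves '[[[0, 0.26, -0.36, -0.2, 0], [0, 0.53, -0.73, -0.5, 0], [0, 0.53, -0.73, -0.8, 0], [0, 0.53, -0.73, -0.8, 0], [0, 0.53, -0.73, -0.8, 0]]]'

```text
time_s: 2.52
ee_pos: [0.4461, 0.0702, 0.1009]
tcp_rot: [3.141, 0.0, 2.718]
wrist_force: [-0.9, -0.1, 0.6]
grip_width: 0.001
grip_force: 0.0
```

```bash
python3 - <<'E'
from h import *
print(telemetry.sense()["ee_pos"],telemetry.sense()["wrist_force"])
f=optics.grab_frame("side"); cv2.imwrite("pics/s1.png",cv2.resize(f["pixels"][140:340,200:500,::-1],(750,500)))
E
```

```text
[0.44605788 0.0702006  0.1009271 ] [-0.86538316 -0.14586941  0.61297631]
```

View pics/s1.png

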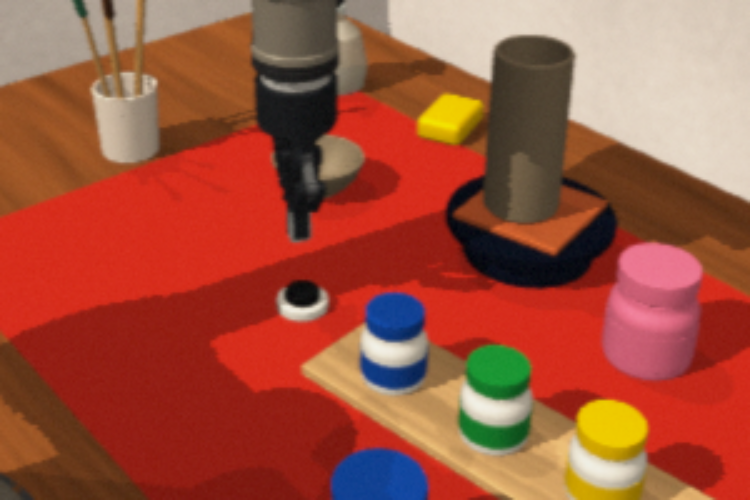

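The shut fingertips at crop pixel (300,238) are directly above the black cap at (302,293), so I'll press straight down.

Call:
arm_command --moves '[[[0, 0, 0, -0.2, 0], [0, 0, 0, -0.36, 0], [0, 0, 0, -0.4, 0], [0, 0, 0, -0.42, 0], [0, 0, 0, -0.43, 0], [0, 0, 0, -0.44, 0], [0, 0, 0, -0.44, 0], [0, 0, 0, -0.44, 0]]]'

```text
time_s: 3.58
ee_pos: [0.4466, 0.0691, 0.0347]
tcp_rot: [3.14, 0.002, 2.716]
wrist_force: [-0.4, 3.6, 7.0]
grip_width: -0.004
grip_force: 3.3
```

Wrist force is 7 N, above the 5 N the button needs, and the TCP height matches the bottom stop. Now I'll lift and move to the blue lid.

Call:
arm_command --moves '[[[0, 0, 0, 0.2, 0], [0, 0, 0, 0.6, 0], [0, 0, 0, 0.95, 0], [0, 0, 0, 0.95, 0]]]'

```text
time_s: 4.08
ee_pos: [0.4482, 0.0686, 0.1803]
tcp_rot: [3.138, 0.009, 2.717]
wrist_force: [-0.0, -0.7, -0.3]
grip_width: 0.002
grip_force: 0.0
```

Call:
arm_command --moves '[[[0, -0.03, -0.4, 0, 0], [0, -0.06, -0.8, 0, 0], [0, -0.06, -0.97, 0, 0], [0, -0.06, -0.97, 0, 0], [0, -0.06, -0.97, 0, 0]]]'

```text
time_s: 4.7
ee_pos: [0.4364, -0.076, 0.1758]
tcp_rot: [3.141, -0.002, 2.717]
wrist_force: [-0.3, -0.5, 0.3]
grip_width: 0.004
grip_force: 0.0
```

```bash
python3 - <<'E'
from h import *
print(telemetry.sense()["ee_pos"])
f=optics.grab_frame("side"); cv2.imwrite("pics/s2.png",cv2.resize(f["pixels"][140:340,200:500,::-1],(750,500)))
E
```

```text
[ 0.4363996  -0.07602329  0.17577944]
```

View pics/s2.png

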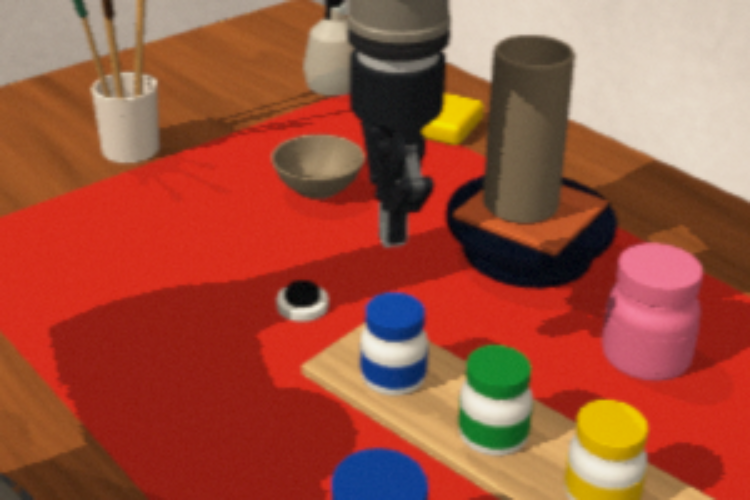

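The fingertips at (394,240) are in line above the blue lid at (394,308), and the button is up again. I'll lower to about 50 mm above the lid and hold for more than 2 s.

Call:
arm_command --moves '[[[0, 0, 0, -0.12, 0], [0, 0, 0, -0.25, 0], [0, 0, 0, -0.25, 0], [0, 0, 0, -0.25, 0], [0, 0, 0, -0.25, 0], [0, 0, 0, -0.25, 0], [0, 0, 0, -0.25, 0], [0, 0, 0, -0.25, 0], [0, 0, 0, -0.25, 0], [0, 0, 0, -0.25, 0], [0, 0, 0, -0.25, 0], [0, 0, 0, -0.25, 0]]]'

```text
time_s: 6.25
ee_pos: [0.4368, -0.0766, 0.139]
tcp_rot: [3.142, -0.0, 2.717]
wrist_force: [0.3, -0.7, 0.8]
grip_width: -0.002
grip_force: 0.0
```

Call:
arm_command --moves '[[[0, 0, 0, 0, 0], [0, 0, 0, 0, 0], [0, 0, 0, 0, 0], [0, 0, 0, 0, 0], [0, 0, 0, 0, 0], [0, 0, 0, 0, 0], [0, 0, 0, 0, 0], [0, 0, 0, 0, 0], [0, 0, 0, 0, 0], [0, 0, 0, 0, 0], [0, 0, 0, 0, 0], [0, 0, 0, 0, 0]]]'

```text
time_s: 7.75
ee_pos: [0.4369, -0.0766, 0.139]
tcp_rot: [3.141, 0.0, 2.717]
wrist_force: [-0.2, -0.3, 0.5]
grip_width: 0.0
grip_force: 0.0
```

Call:
arm_command --moves '[[[0, 0, 0, 0.4, 0], [0, 0, 0, 0.8, 0], [0, 0, 0, 1, 0], [0, 0, 0, 1, 0]]]'

```text
time_s: 8.25
ee_pos: [0.4378, -0.0769, 0.2913]
tcp_rot: [3.141, 0.005, 2.717]
wrist_force: [-0.1, 0.5, -0.3]
grip_width: 0.001
grip_force: 0.0
```

Call:
arm_command --moves '[[[0, 0.1, 0.1, 0.27, 0], [0, 0.3, 0.3, 0.27, 0], [0, 0.5, 0.53, 0.27, 0], [0, 0.7, 0.53, 0.27, 0], [0, 0.8, 0.53, 0.27, 0], [0, 0.8, 0.53, 0.27, 0]]]'

```text
time_s: 9.0
ee_pos: [0.5569, 0.003, 0.3272]
tcp_rot: [-3.141, -0.004, 2.717]
wrist_force: [0.3, -0.7, 0.0]
grip_width: -0.003
grip_force: 0.0
```

Call:
arm_command --moves '[[[0, 0.3, 0, 0, 0], [0, 0.6, 0, 0, 0], [0, 0.87, 0, 0, 0], [0, 0.87, 0, 0, 0], [0, 0.87, 0, 0, 0]]]'

```text
time_s: 9.62
ee_pos: [0.6865, 0.0027, 0.3289]
tcp_rot: [-3.141, -0.002, 2.717]
wrist_force: [-0.1, -0.2, -0.7]
grip_width: 0.003
grip_force: 0.0
```

```bash
python3 - <<'E'
from h import *
print(telemetry.sense()["ee_pos"])
a=optics.grab_frame("side")["pixels"][90:290,280:580,::-1]; b=optics.grab_frame("scene")["pixels"][140:340,150:450,::-1]
cv2.imwrite("pics/s3.png",cv2.resize(np.vstack([a,b]),(450,600)))
E
```

```text
[0.68646205 0.00274445 0.32885481]
```

View pics/s3.png

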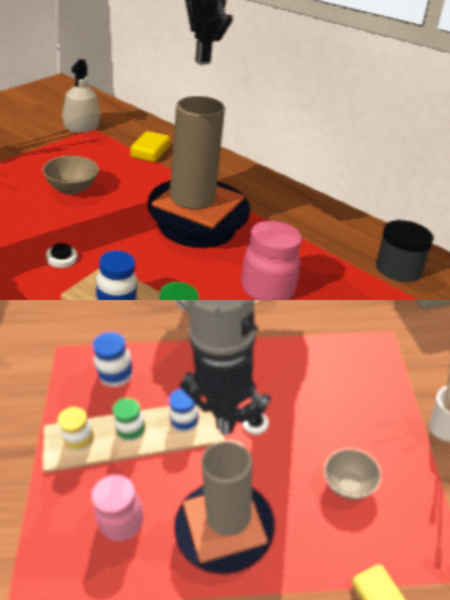

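Both views show the tips centred above the vase mouth: side view tip (203,60) over mouth (200,108), scene view tip (224,430) over mouth (227,460). I'll lower and hold there.

Call:
arm_command --moves '[[[0, 0, 0, -0.1, 0], [0, 0, 0, -0.2, 0], [0, 0, 0, -0.27, 0], [0, 0, 0, -0.27, 0], [0, 0, 0, -0.27, 0], [0, 0, 0, -0.27, 0], [0, 0, 0, -0.27, 0], [0, 0, 0, -0.27, 0], [0, 0, 0, -0.27, 0], [0, 0, 0, -0.27, 0], [0, 0, 0, -0.27, 0], [0, 0, 0, -0.27, 0]]]'

```text
time_s: 11.22
ee_pos: [0.6874, 0.0029, 0.289]
tcp_rot: [3.142, -0.0, 2.717]
wrist_force: [-0.5, 0.3, 2.1]
grip_width: 0.0
grip_force: 0.0
```

```bash
python3 - <<'E'
from h import *
print(telemetry.sense()["ee_pos"]); print(ctrl.hand_in())
E
```

```text
[0.68735464 0.00287021 0.28901424]
the job is handed in; nothing more can be done
None
```

I pressed the call button fully and let it come back up, pointed at the blue lid for over 2 s, and handed the job in with the gripper pointing about 50 mm (TCP) above the vase mouth; the hand-in returned no verdict.

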